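# Check the shop scale with the big weight from its slide-lid box

## Task

Check the shop scale: first switch it on at its toggle, then slide the lid all the way out of the wooden weight box and lay it flat on the bench, handle up. After that lift the bigger of the two steel weights out of the box and stand it gently upright in the middle of the scale's steel pan; leave the smaller weight standing in the box and do not disturb the jar or the tin.

Things in the scene. Friction and masses are not known exactly. Their poses are not given: they have to be found in the camera images.
- weight_box: Plywood box fixed to the bench, 134 (x) x 190 (y) x 109 mm high; origin at the centre of its underside, z up. Floor 8 mm thick, side walls 12 mm, end walls 8 mm. Inside 110 mm wide (x); a divider at y = 0, 6 mm thick, top 50 mm above the bench, makes two compartments 84 mm long, one weight in each. The -y end is closed to the top; the lid comes out only towards the box's +y.
- box_mouth (a point): Where the lid comes out: middle of the box's +y end, at (0, 95, 90) mm in the box's frame, level with the lid's underside. This end wall is 88 mm high. The tracks are grooves 6 mm deep in the long walls along y, from 90 to 101 mm above the bench, under an 8 mm thick lip (top at 109 mm).
- lid: Loose plywood lid lying in the tracks, 118 (x) x 180 (y) x 7 mm thick, 2 mm play to each side and 4 mm upwards, 0.11 to 0.22 kg; origin at the centre of its underside, z up, y along the tracks. Slides easily; starts 3 to 21 mm open (shut, its origin is at y = 3 mm of the box). It is out of the tracks once its origin is more than 185 mm from the box's origin along the box's +y.
- lid_handle (a point): Centre of the top of the lid's handle: a dark wooden bar across the middle of the lid, 70 mm long in the lid's x, 14 mm thick in y, 30 mm high above the lid's upper face; this point is 37 mm above the lid's origin.
- big_weight: The bigger steel weight, 0.5 kg: upright plain cylinder 36 mm in diameter and 58 mm high, with a narrow neck and a 24 mm diameter knob above it, 76 mm high in all; origin at the centre of its underside. Stands on the floor of either compartment of the box.
- small_weight: The smaller steel weight, 0.2 kg: cylinder 26 mm in diameter and 40 mm high, with neck and knob 56 mm high in all; origin at the centre of its underside. Stands in the other compartment.
- scale: White counter scale fixed to the bench, 300 (x) x 240 (y) mm, housing top at 55 mm; origin at the centre of its underside, z up. Its -x side, towards the robot, is an 85 mm deep console strip with a dark display and the toggle switch; the pan covers the rest.
- pan_centre (a point): Centre of the upper face of the flat square steel pan, 210 (x) x 220 (y) mm, 75 mm above the bench; it does not give. It lies 40 mm from the scale's origin along the scale's +x.
- power_switch (a joint): Angle of the toggle bat, rad: 0 off (the bat leans 0.35 rad to the scale's +y side), 0.35 upright, 0.7 on (leans as far to the -y side). It is bistable: it rests against a stop at either end and, once pushed past upright, snaps over to the other stop by itself. About 1 N at the tip moves it.
- bat_tip (a point): Centre of the 16 mm ball at the end of the steel toggle bat (10 mm rod, 60 mm from pivot to ball centre). The pivot lies at (-115, 60, 57) mm in the scale's frame and the bat swings in the scale's y-z plane; off, the ball centre is at (-115, 81, 113) mm in the scale's frame.
- honey_jar: Bystander: amber glass jar, 72 mm in diameter, 100 mm high; origin at the centre of its underside.
- tin: Bystander: food tin, 74 mm in diameter, 110 mm high; origin at the centre of its underside.
There are look-alikes about, which are no part of the job. What is shaped like the lid but pink or turquoise is not meant.

How it is judged:
By the outcome, as a careful person would: the job done as asked, in the order asked, and still so for the second after the job is handed in, with the robot touching nothing.
It also fails if it takes over 69 s, if anything falls off the work surface, if the arm or the gripper's body presses on something with over 40 N, if the wrist force passes 120 N, or if a joint passes its speed limit or range.

## Robot

A 7-joint arm with a two-finger parallel gripper is mounted at the origin on the work surface. World frame = base frame: x ahead of the robot, y to its left, z up, the work surface at z = 0. Lengths are in m, angles in degrees, forces in N, time in s.
With the tool pointing down it reaches from about 0.35 to 0.9 m from the base axis. Payload 7.2 kg.
Tool frame: the origin (TCP) lies at the very end of the fingers, on their centre line; the grasp point (between the pads) lies 19 mm behind it; z points along the fingers, y is the line along which they close (so a half turn about z gives the same grasp; the last joint's range is limited). The gripper opens to 88 mm and grips with 3 to 60 N. Pads are 20 mm wide; open, the fingers measure 115 mm over their backs; the gripper's body (75 mm by 178 mm) begins 61 mm behind the grasp point.
Start: joints at [-78.163, 23.554, -0.728, 91.456, 0.321, 64.991, -4.71], TCP at [0.17, 0.602, 0.223] pointing down, gripper open.
Joint ranges: [-169.25, 169.25], [-16.82, 113.86], [-84.01, 82.57], [7.8, 145.47], [-59.2, 239.2], [7.22, 106.19], [-163.78, 163.78]. Speed limits (degrees/s): [136.94, 136.94, 172.46, 172.46, 180, 180, 180].

## Interface

Orientations are given as a 3x3 rotation matrix whose columns are the frame's x, y, z axes.
In Python, from bench import ctrl gives the robot as it stands.
- The arm moves only by the tool apply_moves, never from a script. Its argument "steps" is a list of rows, each an object of numbers: "tx", "ty", "tz": the shift along the tool's x, y, z in cm; "ax", "ay", "az": the turn, a rotation vector about the tool's x, y, z in degrees; "grip": the opening, from -1 (shut) to 1 (fully open), so that 0 is half open. In form: [{"tx": .., "ty": .., "tz": .., "ax": .., "ay": .., "az": .., "grip": ..}, ...]. A call has 1 to 10 rows; each row shifts and turns the commanded pose from where the row before left it, along the tool's axes as they then stand; what a row does not reach is not made up. A row lasts 1/8 s, in which the tool goes at most 62.5 mm and 10.7 degrees, less where a joint would pass 70% of its speed; a pose out of reach is approached as far as the arm can. A call is refused whole if a number of a shift passes 6.25 or a number of a turn 10.7, either way. A call with a gripper value outside its range is refused whole. The fingers move at their own pace and stop on an object; "newtons" is the grip in N (left out, the last holds). Time passes only in rows, so rows that do not move let the fingers close. It gives the time, the measured TCP pose, the force, the opening and the grip force at its end, in the units of the state.
- ctrl.get_obs(): the state, without advancing time (a new reading comes with each control period).
- ctrl.capture(name): name is "scene" or "top"; returns the picture (400x640x3 uint8, red, green, blue); there is no depth.
- ctrl.camera_info(name): a dict with "camera_matrix" (3x3 intrinsics, pixels), "R" (3x3) and "t" (3): a world point X has camera coordinates R X + t. Camera axes: x right, y down, z forward; pixel columns grow to the right and rows downward; lengths in m; the calibration is good to about 2 mm. A picture is of the moment at which its call begins. camera_info takes no time and is no camera call.
- ctrl.sign_off(): hands the job in; it is judged then, once.
The state is a dict: "time": time; "joints": joint angles; "qvel": joint speeds; "joint_torque": joint torques, N m; "position": TCP position; "tcp_rot": TCP orientation; "contact_force": force on the tool from outside, world axes, zero at the start; "torque": the same for the moment, N m; "finger_gap": finger opening in m; "grasp_force": force on a finger pad.
Only numpy, scipy, OpenCV 4.12 (cv2) and the standard library are available. Lean on these libraries where they do the work, as an engineer would, in place of code of your own. Each camera call takes 0.05 s, during which the arm holds its last target. There are 200 camera calls.

## Working session

There is one attempt and no reset: what is moved stays moved. The work goes in short steps, Python scripts to look and compute and a tool call to move; the robot and the scene stay as the last step left them, time stands still between calls to the robot, and variables do not carry over. Pictures are saved under pics/ and viewed, at most 10 in all, crops included, and the job is handed in when it is done.

Besides the shell and the picture viewer there is one more tool, called after "Request:" as name(argument=value, ...) on one line, values as JSON. apply_moves: Moves the arm, as the interface text tells. Its arguments: {"type":"object","properties":{"steps":{"type":"array","items":{"type":"object","properties":{"tx":{"type":"number"},"ty":{"type":"number"},"tz":{"type":"number"},"ax":{"type":"number"},"ay":{"type":"number"},"az":{"type":"number"},"grip":{"type":"number"}}}},"newtons":{"type":"number"}},"required":["steps"]}

```bash
mkdir -p pics; ls
python3 - <<'E'
from bench import ctrl
import cv2,numpy as np
for n in("scene","top"):
    cv2.imwrite(f"pics/{n}0.png",ctrl.capture(n)[:,:,::-1]); c=ctrl.camera_info(n); print(n,c)
print(ctrl.get_obs())
E
```

```text
pics
scene {'camera_matrix': array([[459.1136072 ,   0.        , 321.29353582],
       [  0.        , 459.1136072 , 197.95005646],
       [  0.        ,   0.        ,   1.        ]]), 'R': array([[ 0.56404282,  0.82571883, -0.00664155],
       [ 0.71636732, -0.49331428, -0.49341554],
       [-0.41069887,  0.2735497 , -0.86976836]]), 't': array([-0.28665257, -0.33475351,  1.7199421 ])}
top {'camera_matrix': array([[436.12239672,   0.        , 319.39014035],
       [  0.        , 436.12239672, 197.31987415],
       [  0.        ,   0.        ,   1.        ]]), 'R': array([[ 0.00547083, -0.99975553, -0.02142301],
       [-0.98173439, -0.00129544, -0.19025223],
       [ 0.19017797,  0.02207254, -0.98150147]]), 't': array([0.00683517, 0.52591142, 1.07686898])}
{'time': 0.1, 'joints': array([-78.16222674,  23.59352923,  -0.72835013,  91.49647651,
         0.32043921,  64.99083522,  -4.70851207]), 'qvel': array([-0.01900397, -0.08209887, -0.02097201, -0.045746  ,  0.08544629,
        0.0338714 , -0.09024701]), 'joint_torque': array([ 2.38613160e-03, -5.89096069e+01,  6.43640142e-01, -2.91710955e+01,
       -5.38272341e-02,  1.44549823e-02,  6.82310520e-05]), 'position': array([0.16951702, 0.60112176, 0.22193373]), 'tcp_rot': array([[-9.62488677e-01,  2.71321700e-01, -2.85563117e-04],
       [ 2.71321835e-01,  9.62487741e-01, -1.34546285e-03],
       [-9.02022701e-05, -1.37247227e-03, -9.99999054e-01]]), 'contact_force': array([ 0.48953564, -0.63685667,  0.46637843]), 'torque': array([-0.0372607 ,  0.01961465,  0.0026124 ]), 'grasp_force': 0.0, 'finger_gap': 0.08771663896625156}
```

View pics/scene0.png

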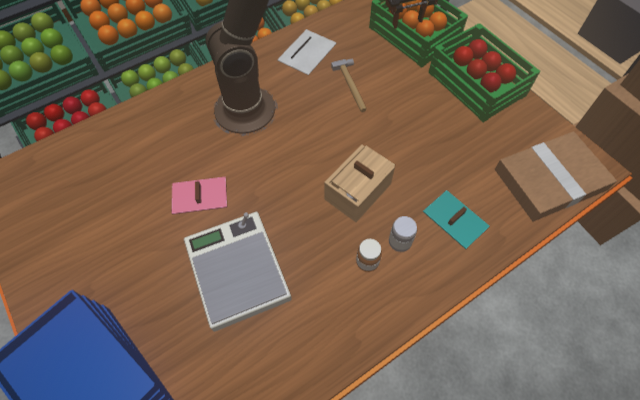

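View pics/top0.png

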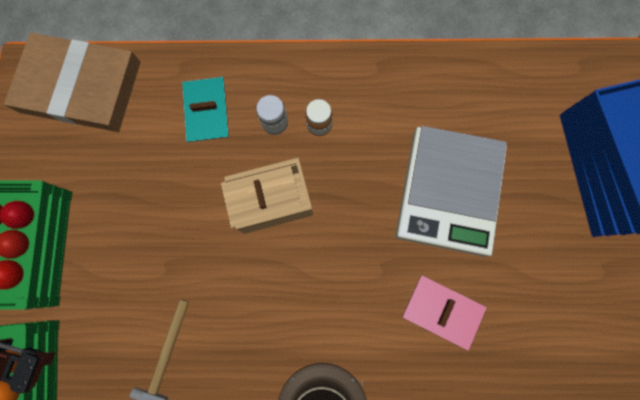

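Top view: the lid candidates are the plywood lid on the box (260,194), the pink look-alike (445,313) and the turquoise look-alike (205,108). By the description it is the plywood one. The scale is at (455,190), the toggle at (424,227), and the jar and tin are near (318,115) and (271,112).

Run:
```python
import cv2,numpy as np
t=cv2.imread("pics/top0.png");s=cv2.imread("pics/scene0.png")
a=cv2.resize(t[150:240,210:330],(480,360),interpolation=cv2.INTER_CUBIC)
b=cv2.resize(s[135:225,315:405],(320,320),interpolation=cv2.INTER_CUBIC)
c=cv2.resize(t[120:260,390:515],(320,240*140*320//(125*240)),interpolation=cv2.INTER_CUBIC)[:240]
c=cv2.resize(t[205:260,390:510],(480,220),interpolation=cv2.INTER_CUBIC)
d=cv2.resize(s[205:260,180:270],(320,196),interpolation=cv2.INTER_CUBIC)
o=np.zeros((600,800,3),np.uint8);o[:360,:480]=a;o[:320,480:]=b;o[370:590,:480]=c;o[370:566,480:]=d
cv2.imwrite("pics/crop.png",o)
```

```text
(no output)
```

View pics/crop.png

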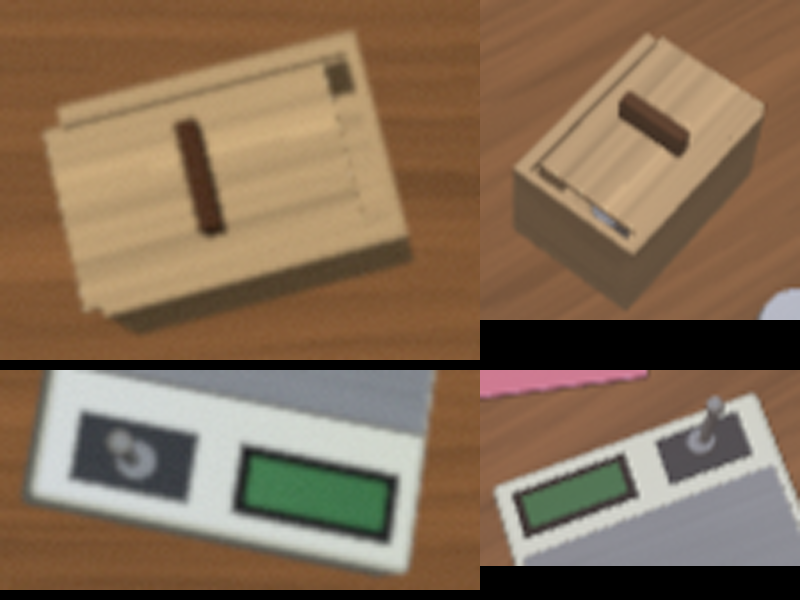

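```bash
cat > h.py <<'E'
import numpy as np
from scipy.optimize import least_squares
from bench import ctrl
CI={n:ctrl.camera_info(n) for n in("scene","top")}
def proj(n,X):
    c=CI[n];p=(np.atleast_2d(X)@c["R"].T+c["t"])@c["camera_matrix"].T
    return p[:,:2]/p[:,2:]
def ray(n,uv,z):
    c=CI[n];o=-c["R"].T@c["t"];d=c["R"].T@np.linalg.solve(c["camera_matrix"],[*uv,1])
    return o+d*(z-o[2])/d[2]
def place(p,L):
    x,y,a=p[:3];c,s=np.cos(a),np.sin(a);L=np.atleast_2d(L)
    return L@np.array([[c,-s,0],[s,c,0],[0,0,1]]).T+[x,y,0]
def fit(obs,p0):  # obs: (cam,local pt,pixel)
    f=lambda p:np.concatenate([proj(n,place(p,L))[0]-uv for n,L,uv in obs])
    r=least_squares(f,p0,loss="soft_l1");print(r.x[:2].round(4),np.degrees(r.x[2]).round(2));print(r.fun.reshape(-1,2).round(1).tolist());return r.x
def tri(uvt,uvs):
    f=lambda X:np.concatenate([proj("top",X)[0]-uvt,proj("scene",X)[0]-uvs])
    r=least_squares(f,[.5,0,.1]);return r.x,r.fun
E
python3 - <<'E'
from h import *
T=lambda u,v:(210+u/4,150+v/4); S=lambda u,v:(315+(u-480)/3.556,135+v/3.556)
b=lambda x,y,z=.109:(x*.067,y*.095,z)
p=fit([("top",b(1,-1),T(355,32)),("top",b(-1,-1),T(408,238)),("top",b(1,1),T(60,107)),("top",b(-1,1),T(107,315)),
 ("scene",b(-1,-1),S(515,170)),("scene",b(1,-1),S(633,253)),("scene",b(-1,1),S(652,36))],[.5,.1,.2])
C=lambda u,v:(390+u/4,205+(v-370)/4)
s=lambda x,y:(x*.15,y*.12,.055)
q=fit([("top",s(-1,1),C(33,494)),("top",s(-1,-1),C(408,570)),("top",s(1,1),(418,127)),("top",s(1,-1),(507,141)),
 ("scene",s(-1,-1),(184,243)),("scene",s(-1,1),(258,213)),("scene",s(1,1),(290,293)),("scene",s(1,-1),(212,327))],[.5,-.3,0])
print("bat",tri(C(120,441),(245.8,214.8)),place(q,(-.115,.081,.113)))
print("pan",place(q,(.04,0,.075)))
print("handle",[ray("top",T(*m),.090+.037) for m in((187,121),(213,233))])
print("handle s",[ray("scene",S(*m),.127) for m in((627,97),(684,142))])
print("box pts",place(p,[(0,.003,0),(0,.095,0)]))
print([ray("top",u,z)for u,z in (((318,108),.1),((270,104),.11))],[ray("scene",u,z)for u,z in (((370,247),.1),((404,226),.11))])
print("free",[ray("top",u,0) for u in((140,190),(100,190),(75,220),(205,140),(183,100),(130,120),(183,300),(265,240),(265,330))])
E
```

```text
[0.5271 0.1339] 14.99
[[-0.0, -0.8], [0.2, -1.1], [-0.4, -0.4], [-0.4, -0.5], [-1.1, -1.5], [-0.6, -0.4], [-1.9, -1.5]]
[ 0.55   -0.3348] -11.03
[[-1.0, 0.1], [0.7, -0.2], [-2.2, -1.9], [-0.0, 0.5], [-1.3, -5.9], [-1.0, -3.6], [1.9, 1.5], [-1.2, 1.2]]
bat (array([ 0.45232058, -0.23487948,  0.11089415]), array([-0.08650249, -0.04142868, -0.1206757 ,  0.00630655])) [[ 0.4526002  -0.23327086  0.113     ]]
pan [[ 0.58924151 -0.3424274   0.075     ]]
handle [array([0.55317206, 0.15956249, 0.127     ]), array([0.48415885, 0.14162774, 0.127     ])]
handle s [array([0.49633396, 0.142684  , 0.127     ]), array([0.56237844, 0.15547059, 0.127     ])]
box pts [[0.52631651 0.1367942  0.        ]
 [0.50251698 0.22566254 0.        ]]
[array([0.75030064, 0.01237603, 0.1       ]), array([0.75742625, 0.13503264, 0.11      ])] [array([0.74270688, 0.01164357, 0.1       ]), array([0.74898355, 0.13151377, 0.11      ])]
free [array([0.55544062, 0.50094259, 0.        ]), array([0.55533597, 0.61165847, 0.        ]), array([0.47222397, 0.67166109, 0.        ]), array([0.69817858, 0.32992273, 0.        ]), array([0.81727439, 0.39954257, 0.        ]), array([0.7576436 , 0.54656401, 0.        ]), array([0.26304299, 0.3632884 , 0.        ]), array([0.41984931, 0.15385064, 0.        ]), array([0.18961347, 0.1471102 , 0.        ])]
```

Request:
apply_moves(steps=[{"tx": -4.2,"ty": -3.35,"grip": -1},{"tx": -4.2,"ty": -3.35,"grip": -1},{"tx": -4.2,"ty": -3.35,"grip": -1},{"tx": -4.2,"ty": -3.35,"grip": -1},{"tx": -4.2,"ty": -3.35,"grip": -1},{"tx": -4.2,"ty": -3.35,"grip": -1},{"tx": -4.2,"ty": -3.35,"grip": -1},{"tx": -4.2,"ty": -3.35,"grip": -1},{"az": -4.7,"grip": -1}], newtons=20)

```text
schema error: expected keys tx, ty, tz, ax, ay, az, grip
```

```bash
cat >> h.py <<'E'
BOX=[.527,.134,np.radians(15)];SC=[.55,-.3348,np.radians(-11.03)]
def st():
    o=ctrl.get_obs();R=o["tcp_rot"];print("t",round(o["time"],2),"p",o["position"].round(4),"yaw_y",np.degrees(np.arctan2(R[1,1],R[0,1])).round(1),"zax",R[:,2].round(3),"F",o["contact_force"].round(1),"gap",o["finger_gap"].round(4),"g",round(float(o["grasp_force"]),1));return o
def go(*tg):  # each (x,y,z): successive tool-frame shifts in cm at the present orientation
    o=st();p=o["position"]
    for t in tg:
        d=o["tcp_rot"].T@(np.array(t)-p)*100;print(np.round(t,3),"->",d.round(2),"rows",(np.linalg.norm(d)/6.25).round(1));p=np.array(t)
E
python3 - <<'E'
from h import *
f=lambda y,z,x=-.115:place(SC,(x,y,z))[0]
go(f(.125,.222),f(.125,.104),f(.063,.104))
E
```

```text
Traceback (most recent call last):
  File "h.py", line 24, in go
    o=st();p=o["position"]
  File "h.py", line 22, in st
    o=ctrl.get_obs();R=o["tcp_rot"];print("t",round(o["time"],2),"p",o["position"].round(4),"yaw_y",np.degrees(np.arctan2(R[1,1],R[0,1])).round(1),"zax",R[:,2].round(3),"F",o["contact_force"].round(1),"gap",o["finger_gap"].round(4),"g",round(float(o["grasp_force"]),1));return o
                                                                                                                                                                                                               ^^^^^^^^^^^^^^^^^^^^^
AttributeError: 'float' object has no attribute 'round'
```

Request:
apply_moves(steps=[{"tx": -4.2,"ty": -3.35,"tz": 0,"ax": 0,"ay": 0,"az": 0,"grip": -1},{"tx": -4.2,"ty": -3.35,"tz": 0,"ax": 0,"ay": 0,"az": 0,"grip": -1},{"tx": -4.2,"ty": -3.35,"tz": 0,"ax": 0,"ay": 0,"az": 0,"grip": -1},{"tx": -4.2,"ty": -3.35,"tz": 0,"ax": 0,"ay": 0,"az": 0,"grip": -1},{"tx": -4.2,"ty": -3.35,"tz": 0,"ax": 0,"ay": 0,"az": 0,"grip": -1},{"tx": -4.2,"ty": -3.35,"tz": 0,"ax": 0,"ay": 0,"az": 0,"grip": -1},{"tx": -4.2,"ty": -3.35,"tz": 0,"ax": 0,"ay": 0,"az": 0,"grip": -1},{"tx": -4.2,"ty": -3.35,"tz": 0,"ax": 0,"ay": 0,"az": 0,"grip": -1},{"tx": 0,"ty": 0,"tz": 0,"ax": 0,"ay": 0,"az": -4.7,"grip": -1}], newtons=20)

```text
time: 1.23
position: [0.4225, 0.2482, 0.2226]
tcp_rot: [[-0.98, 0.197, 0.001], [0.197, 0.98, -0.001], [-0.001, -0.001, -1.0]]
contact_force: [0.2, 1.2, -0.2]
finger_gap: 0.0023
grasp_force: 0.0
```

```bash
sed -i 's/o\["finger_gap"\].round(4)/round(float(o["finger_gap"]),4)/' h.py
python3 - <<'E'
from h import *
f=lambda y,z,x=-.115:place(SC,(x,y,z))[0]
go(f(.125,.222),f(.125,.104),f(.063,.104))
E
```

```text
t 1.23 p [0.4225 0.2482 0.2226] yaw_y 78.6 zax [ 0.001 -0.001 -1.   ] F [ 0.2  1.2 -0.2] gap 0.0023 g 0.0
[ 0.461 -0.19   0.222] -> [-12.41 -42.22   0.12] rows 7.0
[ 0.461 -0.19   0.104] -> [1.00e-02 1.00e-02 1.18e+01] rows 1.9
[ 0.449 -0.251  0.104] -> [-0.04 -6.2   0.01] rows 1.0
```

Request:
apply_moves(steps=[{"tx": -1.55,"ty": -5.28,"tz": 0,"ax": 0,"ay": 0,"az": 0,"grip": -1},{"tx": -1.55,"ty": -5.28,"tz": 0,"ax": 0,"ay": 0,"az": 0,"grip": -1},{"tx": -1.55,"ty": -5.28,"tz": 0,"ax": 0,"ay": 0,"az": 0,"grip": -1},{"tx": -1.55,"ty": -5.28,"tz": 0,"ax": 0,"ay": 0,"az": 0,"grip": -1},{"tx": -1.55,"ty": -5.28,"tz": 0,"ax": 0,"ay": 0,"az": 0,"grip": -1},{"tx": -1.55,"ty": -5.28,"tz": 0,"ax": 0,"ay": 0,"az": 0,"grip": -1},{"tx": -1.55,"ty": -5.28,"tz": 0,"ax": 0,"ay": 0,"az": 0,"grip": -1},{"tx": -1.55,"ty": -5.28,"tz": 0,"ax": 0,"ay": 0,"az": 0,"grip": -1},{"tx": 0,"ty": 0,"tz": 5.9,"ax": 0,"ay": 0,"az": 0,"grip": -1},{"tx": 0,"ty": 0,"tz": 5.9,"ax": 0,"ay": 0,"az": 0,"grip": -1}])

```text
time: 2.48
position: [0.4614, -0.1867, 0.1036]
tcp_rot: [[-0.981, 0.193, 0.002], [0.193, 0.981, -0.001], [-0.002, -0.0, -1.0]]
contact_force: [0.9, 1.4, 0.7]
finger_gap: 0.0005
grasp_force: 0.0
```

Request:
apply_moves(steps=[{"tx": 0,"ty": 0,"tz": 0,"ax": 0,"ay": 0,"az": 0,"grip": -1},{"tx": 0,"ty": -1.3,"tz": 0,"ax": 0,"ay": 0,"az": 0,"grip": -1},{"tx": 0,"ty": -1.3,"tz": 0,"ax": 0,"ay": 0,"az": 0,"grip": -1},{"tx": 0,"ty": -1.2,"tz": 0,"ax": 0,"ay": 0,"az": 0,"grip": -1},{"tx": 0,"ty": -1.2,"tz": 0,"ax": 0,"ay": 0,"az": 0,"grip": -1},{"tx": 0,"ty": -1.2,"tz": 0,"ax": 0,"ay": 0,"az": 0,"grip": -1},{"tx": 0,"ty": 0,"tz": 0,"ax": 0,"ay": 0,"az": 0,"grip": -1},{"tx": 0,"ty": 0,"tz": 0,"ax": 0,"ay": 0,"az": 0,"grip": -1}])

```text
time: 3.48
position: [0.4491, -0.2466, 0.1044]
tcp_rot: [[-0.981, 0.192, -0.0], [0.192, 0.981, 0.0], [0.0, 0.0, -1.0]]
contact_force: [-0.3, 0.9, -0.3]
finger_gap: 0.0006
grasp_force: 0.0
```

Run:
```python
from h import *
f=lambda y,z,x=-.115:place(SC,(x,y,z))[0]
go(f(.125,.104),f(.125,.222))
```

```text
t 3.48 p [ 0.4491 -0.2466  0.1044] yaw_y 79.0 zax [-0.  0. -1.] F [-0.3  0.9 -0.3] gap 0.0006 g 0.0
[ 0.461 -0.19   0.104] -> [-0.09  5.77  0.05] rows 0.9
[ 0.461 -0.19   0.222] -> [ 1.00e-02  0.00e+00 -1.18e+01] rows 1.9
```

Request:
apply_moves(steps=[{"tx": 0,"ty": -0.6,"tz": 0,"ax": 0,"ay": 0,"az": 0,"grip": -1},{"tx": 0,"ty": 0,"tz": 0,"ax": 0,"ay": 0,"az": 0,"grip": -1},{"tx": 0,"ty": 6,"tz": 0,"ax": 0,"ay": 0,"az": 0,"grip": -1},{"tx": 0,"ty": 0,"tz": -5.8,"ax": 0,"ay": 0,"az": 0,"grip": -1},{"tx": 0,"ty": 0,"tz": -5.8,"ax": 0,"ay": 0,"az": 0,"grip": -1},{"tx": 0,"ty": 0,"tz": 0,"ax": 0,"ay": 0,"az": -8.7,"grip": 1},{"tx": 0,"ty": 0,"tz": 0,"ax": 0,"ay": 0,"az": -8.7,"grip": 1},{"tx": 0,"ty": 0,"tz": 0,"ax": 0,"ay": 0,"az": -8.6,"grip": 1}])

```text
time: 4.47
position: [0.4596, -0.1935, 0.2208]
tcp_rot: [[-0.965, -0.263, 0.0], [-0.263, 0.965, 0.0], [-0.0, 0.0, -1.0]]
contact_force: [0.3, -0.0, -0.2]
finger_gap: 0.027
grasp_force: 0.0
```

Run:
```python
from h import *
import cv2
f=lambda y,z,x=0:place(BOX,(x,y,z))[0]
go(f(.016,.22),f(.016,.101))
t=ctrl.capture("top");s=ctrl.capture("scene")
cv2.imwrite("pics/sw.png",np.hstack([cv2.resize(t[190:260,380:520],(400,200)),cv2.resize(s[195:265,170:310],(400,200))])[:,:,::-1])
```

```text
t 4.47 p [ 0.4596 -0.1935  0.2208] yaw_y 105.3 zax [ 0.  0. -1.] F [ 0.3 -0.  -0.2] gap 0.027 g 0.0
[0.523 0.149 0.22 ] -> [-15.14  31.42   0.09] rows 5.6
[0.523 0.149 0.101] -> [ 1.00e-02 -0.00e+00  1.19e+01] rows 1.9
```

View pics/sw.png

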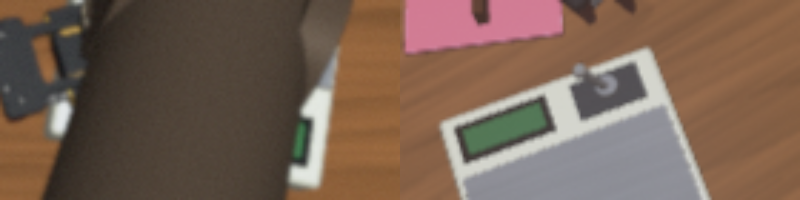

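The scene crop at (580,70) shows the bat leaning toward the display, so the scale is on. Next is the lid handle.

Request:
apply_moves(steps=[{"tx": -2.52,"ty": 5.24,"tz": 0,"ax": 0,"ay": 0,"az": 0,"grip": 1},{"tx": -2.52,"ty": 5.24,"tz": 0,"ax": 0,"ay": 0,"az": 0,"grip": 1},{"tx": -2.52,"ty": 5.24,"tz": 0,"ax": 0,"ay": 0,"az": 0,"grip": 1},{"tx": -2.52,"ty": 5.24,"tz": 0,"ax": 0,"ay": 0,"az": 0,"grip": 1},{"tx": -2.52,"ty": 5.24,"tz": 0,"ax": 0,"ay": 0,"az": 0,"grip": 1},{"tx": -2.52,"ty": 5.24,"tz": 0,"ax": 0,"ay": 0,"az": 0,"grip": 1},{"tx": 0,"ty": 0,"tz": 5,"ax": 0,"ay": 0,"az": 0,"grip": 1},{"tx": 0,"ty": 0,"tz": 4,"ax": 0,"ay": 0,"az": 0,"grip": 1},{"tx": 0,"ty": 0,"tz": 2,"ax": 0,"ay": 0,"az": 0,"grip": 1},{"tx": 0,"ty": 0,"tz": 0,"ax": 0,"ay": 0,"az": 0,"grip": 1}])

```text
time: 5.82
position: [0.5233, 0.1487, 0.1091]
tcp_rot: [[-0.967, -0.255, -0.003], [-0.255, 0.967, -0.002], [0.003, -0.001, -1.0]]
contact_force: [0.1, -0.0, 0.1]
finger_gap: 0.0875
grasp_force: 0.0
```

Run:
```python
from h import *
f=lambda y,z,x=0:place(BOX,(x,y,z))[0]
go(f(.016,.101))
```

```text
t 5.83 p [0.5233 0.1487 0.1091] yaw_y 104.8 zax [-0.003 -0.002 -1.   ] F [ 0.1 -0.   0.1] gap 0.0875 g 0.0
[0.523 0.149 0.101] -> [0.03 0.09 0.81] rows 0.1
```

Request:
apply_moves(steps=[{"tx": 0,"ty": 0,"tz": 0.7,"ax": 0,"ay": 0,"az": 0,"grip": 1},{"tx": 0,"ty": 0,"tz": 0,"ax": 0,"ay": 0,"az": 0,"grip": 0},{"tx": 0,"ty": 0,"tz": 0,"ax": 0,"ay": 0,"az": 0,"grip": -1},{"tx": 0,"ty": 0,"tz": 0,"ax": 0,"ay": 0,"az": 0,"grip": -1},{"tx": 0,"ty": 0,"tz": 0,"ax": 0,"ay": 0,"az": 0,"grip": -1},{"tx": 0,"ty": 0,"tz": 0,"ax": 0,"ay": 0,"az": 0,"grip": -1},{"tx": 0,"ty": 0,"tz": 0,"ax": 0,"ay": 0,"az": 0,"grip": -1}], newtons=25)

```text
time: 6.7
position: [0.5245, 0.149, 0.1036]
tcp_rot: [[-0.966, -0.258, 0.0], [-0.258, 0.966, -0.0], [-0.0, -0.0, -1.0]]
contact_force: [-1.2, 0.3, -0.3]
finger_gap: 0.0316
grasp_force: 0.0
```

Run:
```python
from h import *
f=lambda y,z,x=0:place(BOX,(x,y,z))[0]
go(f(.016,.101),f(.11,.102),f(.21,.102))
```

```text
t 6.7 p [0.5245 0.149  0.1036] yaw_y 105.0 zax [ 0. -0. -1.] F [-1.2  0.3 -0.3] gap 0.0316 g 0.0
[0.523 0.149 0.101] -> [0.14 0.08 0.26] rows 0.1
[0.499 0.24  0.102] -> [ 0.01  9.4  -0.1 ] rows 1.5
[0.473 0.337 0.102] -> [ 0.01 10.   -0.  ] rows 1.6
```

Request:
apply_moves(steps=[{"tx": 0,"ty": 0,"tz": 0,"ax": 0,"ay": 0,"az": 0,"grip": -1},{"tx": 0,"ty": 0,"tz": 0,"ax": 0,"ay": 0,"az": 0,"grip": -1},{"tx": 0,"ty": 0,"tz": 0,"ax": 0,"ay": 0,"az": 0,"grip": -1},{"tx": 0,"ty": 0,"tz": 0,"ax": 0,"ay": 0,"az": 0,"grip": -1},{"tx": 0,"ty": 0,"tz": -0.15,"ax": 0,"ay": 0,"az": 0,"grip": -1},{"tx": 0,"ty": 1,"tz": 0,"ax": 0,"ay": 0,"az": 0,"grip": -1},{"tx": 0,"ty": 1,"tz": 0,"ax": 0,"ay": 0,"az": 0,"grip": -1},{"tx": 0,"ty": 1,"tz": 0,"ax": 0,"ay": 0,"az": 0,"grip": -1}])

```text
time: 7.7
position: [0.5164, 0.1791, 0.1051]
tcp_rot: [[-0.966, -0.259, -0.0], [-0.259, 0.966, 0.0], [0.0, 0.0, -1.0]]
contact_force: [-0.1, 1.0, -1.8]
finger_gap: 0.0141
grasp_force: 25.0
```

Request:
apply_moves(steps=[{"tx": 0,"ty": 1.7,"tz": 0,"ax": 0,"ay": 0,"az": 0,"grip": -1},{"tx": 0,"ty": 1.7,"tz": 0,"ax": 0,"ay": 0,"az": 0,"grip": -1},{"tx": 0,"ty": 1.7,"tz": 0,"ax": 0,"ay": 0,"az": 0,"grip": -1},{"tx": 0,"ty": 1.7,"tz": 0,"ax": 0,"ay": 0,"az": 0,"grip": -1},{"tx": 0,"ty": 1.7,"tz": 0,"ax": 0,"ay": 0,"az": 0,"grip": -1},{"tx": 0,"ty": 1.7,"tz": 0,"ax": 0,"ay": 0,"az": 0,"grip": -1},{"tx": 0,"ty": 1.7,"tz": 0,"ax": 0,"ay": 0,"az": 0,"grip": -1},{"tx": 0,"ty": 1.7,"tz": 0,"ax": 0,"ay": 0,"az": 0,"grip": -1},{"tx": 0,"ty": 1.7,"tz": 0,"ax": 0,"ay": 0,"az": 0,"grip": -1},{"tx": 0,"ty": 1.7,"tz": 0,"ax": 0,"ay": 0,"az": 0,"grip": -1}])

```text
time: 8.95
position: [0.4726, 0.3433, 0.1051]
tcp_rot: [[-0.966, -0.258, 0.0], [-0.258, 0.966, -0.0], [-0.0, -0.0, -1.0]]
contact_force: [-0.3, 0.3, -1.6]
finger_gap: 0.0134
grasp_force: 25.0
```

Run:
```python
from h import *
import cv2
go([.5,.46,.12],[.5,.46,.014])
s=ctrl.capture("scene");t=ctrl.capture("top")
cv2.imwrite("pics/lid.png",np.hstack([cv2.resize(t[100:300,60:330],(405,300)),cv2.resize(s[90:260,280:510],(395,300))])[:,:,::-1])
```

```text
t 8.95 p [0.4726 0.3433 0.1051] yaw_y 105.0 zax [ 0. -0. -1.] F [-0.3  0.3 -1.6] gap 0.0134 g 25.0
[0.5  0.46 0.12] -> [-5.66 10.57 -1.49] rows 1.9
[0.5   0.46  0.014] -> [ 0.   0.  10.6] rows 1.7
```

View pics/lid.png

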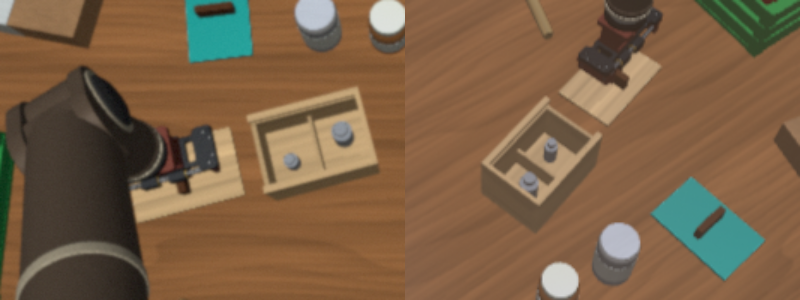

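The lid is clear of the tracks. The bigger weight stands in the -y compartment, at crop (342,130) in the top view and (530,180) in the scene view. The smaller one is at crop (291,160). I'll lay the lid down at (0.5, 0.46).

Request:
apply_moves(steps=[{"tx": -1.9,"ty": 3.5,"tz": 0,"ax": 0,"ay": 0,"az": 0,"grip": -1},{"tx": -1.9,"ty": 3.5,"tz": 0,"ax": 0,"ay": 0,"az": 0,"grip": -1},{"tx": -1.9,"ty": 3.5,"tz": 0,"ax": 0,"ay": 0,"az": 0,"grip": -1},{"tx": 0,"ty": 0,"tz": 3,"ax": 0,"ay": 0,"az": 0,"grip": -1},{"tx": 0,"ty": 0,"tz": 3,"ax": 0,"ay": 0,"az": 0,"grip": -1},{"tx": 0,"ty": 0,"tz": 2,"ax": 0,"ay": 0,"az": 0,"grip": -1},{"tx": 0,"ty": 0,"tz": 0.4,"ax": 0,"ay": 0,"az": 0,"grip": -1},{"tx": 0,"ty": 0,"tz": 0.3,"ax": 0,"ay": 0,"az": 0,"grip": -1},{"tx": 0,"ty": 0,"tz": 0,"ax": 0,"ay": 0,"az": 0,"grip": -1}])

```text
time: 10.18
position: [0.5013, 0.4587, 0.0191]
tcp_rot: [[-0.966, -0.258, 0.001], [-0.258, 0.966, 0.001], [-0.001, 0.001, -1.0]]
contact_force: [-0.2, -0.2, -1.6]
finger_gap: 0.0138
grasp_force: 25.0
```

Request:
apply_moves(steps=[{"tx": 0,"ty": 0,"tz": 0.2,"ax": 0,"ay": 0,"az": 0,"grip": -1},{"tx": 0,"ty": 0,"tz": 0.15,"ax": 0,"ay": 0,"az": 0,"grip": -1},{"tx": 0,"ty": 0,"tz": 0.1,"ax": 0,"ay": 0,"az": 0,"grip": -1},{"tx": 0,"ty": 0,"tz": 0,"ax": 0,"ay": 0,"az": 0,"grip": -1},{"tx": 0,"ty": 0,"tz": 0,"ax": 0,"ay": 0,"az": 0,"grip": -1}])

```text
time: 10.8
position: [0.5009, 0.4584, 0.0137]
tcp_rot: [[-0.966, -0.258, 0.0], [-0.258, 0.966, 0.0], [-0.0, 0.0, -1.0]]
contact_force: [-0.6, -0.5, -1.1]
finger_gap: 0.0135
grasp_force: 25.0
```

Request:
apply_moves(steps=[{"tx": 0,"ty": 0,"tz": 0.1,"ax": 0,"ay": 0,"az": 0,"grip": -1},{"tx": 0,"ty": 0,"tz": 0,"ax": 0,"ay": 0,"az": 0,"grip": -1},{"tx": 0,"ty": 0,"tz": 0,"ax": 0,"ay": 0,"az": 0,"grip": -0.3},{"tx": 0,"ty": 0,"tz": 0,"ax": 0,"ay": 0,"az": 0,"grip": -0.3},{"tx": 0,"ty": 0,"tz": 0,"ax": 0,"ay": 0,"az": 0,"grip": -0.3},{"tx": 0,"ty": 0,"tz": -2,"ax": 0,"ay": 0,"az": 0,"grip": 0.2},{"tx": 0,"ty": 0,"tz": -6,"ax": 0,"ay": 0,"az": 0,"grip": 0.2},{"tx": 0,"ty": 0,"tz": -6,"ax": 0,"ay": 0,"az": 0,"grip": 0.2},{"tx": 0,"ty": 0,"tz": -6,"ax": 0,"ay": 0,"az": 0,"grip": 0.2},{"tx": 0,"ty": 0,"tz": 0,"ax": 0,"ay": 0,"az": 0,"grip": 0.2}])

```text
time: 12.05
position: [0.5034, 0.4601, 0.2204]
tcp_rot: [[-0.966, -0.258, 0.008], [-0.258, 0.966, 0.008], [-0.01, 0.006, -1.0]]
contact_force: [-0.3, 0.1, 0.2]
finger_gap: 0.0528
grasp_force: 0.0
```

Run:
```python
from h import *
import cv2
o=st();print(o["joints"].round(0))
s=ctrl.capture("scene");t=ctrl.capture("top")
a=cv2.resize(t[150:240,210:330],(480,360),interpolation=cv2.INTER_CUBIC)
b=cv2.resize(s[90:225,300:435],(320,320),interpolation=cv2.INTER_CUBIC)
c=np.zeros((360,800,3),np.uint8);c[:,:480]=a;c[:320,480:]=b
cv2.imwrite("pics/w.png",c[:,:,::-1])
```

```text
t 12.05 p [0.5034 0.4601 0.2204] yaw_y 104.9 zax [ 0.008  0.008 -1.   ] F [-0.3  0.1  0.2] gap 0.0528 g 0.0
[-56.  29.  14.  84.  -7.  67.  64.]
```

View pics/w.png

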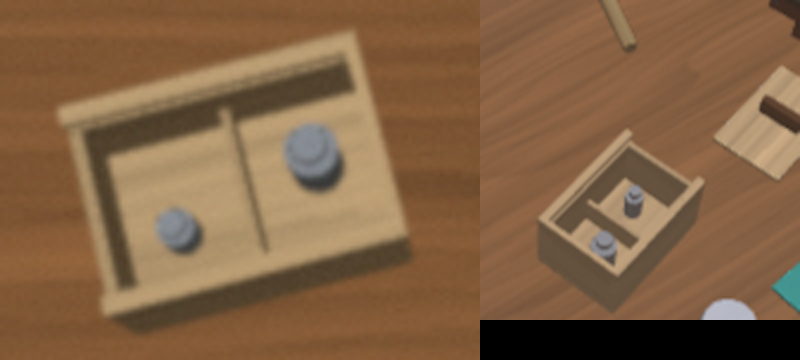

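Run:
```python
from h import *
T=lambda u,v:(210+u/4,150+v/4); S=lambda u,v:(300+(u-480)/2.37,90+v/2.37)
# knob top centre z=.084, cylinder shoulder centre z=.066
def inv(P):
    c,s=np.cos(BOX[2]),np.sin(BOX[2]);d=P[:2]-BOX[:2];return (np.array([[c,s],[-s,c]])@d).round(4)
for n,uv,z in(("top",T(312,139),.084),("top",T(313,151),.066),("scene",S(603,239),.084),("scene",S(604,247),.066),("top",T(177,223),.064)):
    P=ray(n,uv,z);print(n,P.round(4),"box",inv(P))
# box floor/rim check + predicted pixels in crop of a weight at a guess
g=np.array([.541,.086]) 
for z in(.066,.084):
    p=proj("top",[*g,z])[0];print(z,((p-[210,150])*4).round(0),((proj("scene",[*g,z])[0]-[300,90])*2.37+[480,0]).round(0))
go([.54,.09,.22])
```

```text
top [0.5516 0.0873 0.084 ] box [ 0.0117 -0.0514]
top [0.5478 0.0883 0.066 ] box [ 0.0082 -0.0495]
scene [0.5534 0.0863 0.084 ] box [ 0.0132 -0.0529]
scene [0.5562 0.0871 0.066 ] box [ 0.016  -0.0529]
top [0.5011 0.1745 0.064 ] box [-0.0145  0.0458]
0.066 [316. 161.] [597. 239.]
0.084 [314. 155.] [597. 232.]
t 12.15 p [0.501  0.4586 0.2144] yaw_y 105.0 zax [ 0.001  0.002 -1.   ] F [-0.7 -0.2 -0.6] gap 0.0528 g 0.0
[0.54 0.09 0.22] -> [  5.74 -36.62  -0.63] rows 5.9
```

Request:
apply_moves(steps=[{"tx": 0.75,"ty": -6.1,"tz": -0.1,"ax": 0,"ay": 0,"az": 0,"grip": 0.11},{"tx": 0.75,"ty": -6.1,"tz": -0.1,"ax": 0,"ay": 0,"az": 0,"grip": 0.11},{"tx": 0.75,"ty": -6.1,"tz": -0.1,"ax": 0,"ay": 0,"az": 0,"grip": 0.11},{"tx": 0.75,"ty": -6.1,"tz": 0,"ax": 0,"ay": 0,"az": 0,"grip": 0.11},{"tx": 0.75,"ty": -6.1,"tz": 0,"ax": 0,"ay": 0,"az": 0,"grip": 0.11},{"tx": 0.75,"ty": -6.1,"tz": 0,"ax": 0,"ay": 0,"az": 0,"grip": 0.11},{"tx": 0,"ty": 0,"tz": 0,"ax": 0,"ay": 0,"az": 10,"grip": 0.11},{"tx": 0,"ty": 0,"tz": 0,"ax": 0,"ay": 0,"az": 10,"grip": 0.11},{"tx": 0,"ty": 0,"tz": 0,"ax": 0,"ay": 0,"az": 10,"grip": 0.11},{"tx": 0,"ty": 0,"tz": 0,"ax": 0,"ay": 0,"az": 10,"grip": 0.11}])

```text
time: 13.4
position: [0.5507, 0.0929, 0.2142]
tcp_rot: [[-0.903, 0.429, -0.003], [0.429, 0.903, -0.001], [0.002, -0.002, -1.0]]
contact_force: [-0.1, 0.5, -0.8]
finger_gap: 0.0488
grasp_force: 0.0
```

Request:
apply_moves(steps=[{"tx": 0,"ty": 0,"tz": 0,"ax": 0,"ay": 0,"az": 10,"grip": 0.11},{"tx": 0,"ty": 0,"tz": 0,"ax": 0,"ay": 0,"az": 10,"grip": 0.11},{"tx": 0,"ty": 0,"tz": 0,"ax": 0,"ay": 0,"az": 10,"grip": 0.11},{"tx": 0,"ty": 0,"tz": 0,"ax": 0,"ay": 0,"az": 10,"grip": 0.11},{"tx": 0,"ty": 0,"tz": 0,"ax": 0,"ay": 0,"az": 10,"grip": 0.11},{"tx": 0,"ty": 0,"tz": 0,"ax": 0,"ay": 0,"az": 0,"grip": 0.11}])

```text
time: 14.15
position: [0.5509, 0.0932, 0.2145]
tcp_rot: [[-0.259, 0.966, -0.002], [0.966, 0.259, -0.001], [-0.001, -0.003, -1.0]]
contact_force: [0.3, -0.1, -0.1]
finger_gap: 0.0484
grasp_force: 0.0
```

Run:
```python
from h import *
go(place(BOX,(.0115,-.0515,.22))[0],place(BOX,(.0115,-.0515,.12))[0],place(BOX,(.0115,-.0515,.035))[0])
```

```text
t 14.15 p [0.5509 0.0932 0.2145] yaw_y 15.0 zax [-0.002 -0.001 -1.   ] F [ 0.3 -0.1 -0.1] gap 0.0484 g 0.0
[0.551 0.087 0.22 ] -> [-0.59 -0.11 -0.55] rows 0.1
[0.551 0.087 0.12 ] -> [ 0.01  0.03 10.  ] rows 1.6
[0.551 0.087 0.035] -> [0.01 0.02 8.5 ] rows 1.4
```

Request:
apply_moves(steps=[{"tx": -0.6,"ty": -0.1,"tz": 5,"ax": 0,"ay": 0,"az": 0,"grip": 0.11},{"tx": 0,"ty": 0,"tz": 5,"ax": 0,"ay": 0,"az": 0,"grip": 0.11},{"tx": 0,"ty": 0,"tz": 2.2,"ax": 0,"ay": 0,"az": 0,"grip": 0.11},{"tx": 0,"ty": 0,"tz": 1,"ax": 0,"ay": 0,"az": 0,"grip": 0.11},{"tx": 0,"ty": 0,"tz": 0,"ax": 0,"ay": 0,"az": 0,"grip": 0.11}])

```text
time: 14.78
position: [0.5522, 0.087, 0.0833]
tcp_rot: [[-0.26, 0.966, -0.001], [0.966, 0.26, -0.0], [-0.0, -0.001, -1.0]]
contact_force: [-0.8, -0.7, 0.6]
finger_gap: 0.0489
grasp_force: 0.0
```

Run:
```python
from h import *
import cv2
go(place(BOX,(.0115,-.0515,.035))[0])
s=ctrl.capture("scene");t=ctrl.capture("top")
a=cv2.resize(t[150:240,210:330],(480,360),interpolation=cv2.INTER_CUBIC)
b=cv2.resize(s[130:220,310:400],(320,320),interpolation=cv2.INTER_CUBIC)
c=np.zeros((360,800,3),np.uint8);c[:,:480]=a;c[:320,480:]=b
cv2.imwrite("pics/w2.png",c[:,:,::-1])
```

```text
t 14.78 p [0.5522 0.087  0.0833] yaw_y 15.0 zax [-0.001 -0.    -1.   ] F [-0.8 -0.7  0.6] gap 0.0489 g 0.0
[0.551 0.087 0.035] -> [ 0.05 -0.06  4.83] rows 0.8
```

View pics/w2.png

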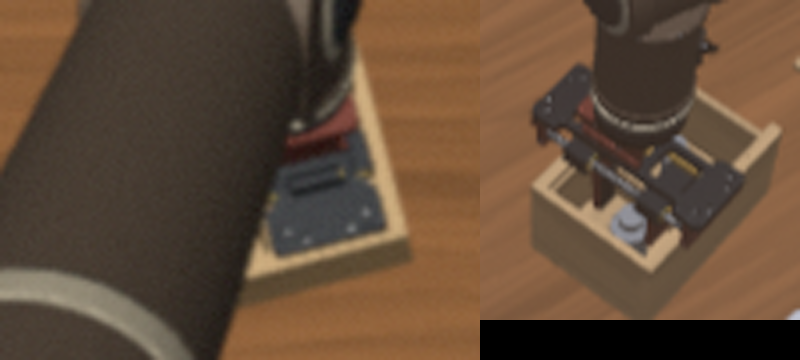

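The weight's knob (628,212 in the scene crop) sits midway between the fingers. I'll go down slowly and close.

Request:
apply_moves(steps=[{"tx": 0,"ty": 0,"tz": 1.2,"ax": 0,"ay": 0,"az": 0,"grip": 0.11},{"tx": 0,"ty": 0,"tz": 1.2,"ax": 0,"ay": 0,"az": 0,"grip": 0.11},{"tx": 0,"ty": 0,"tz": 0,"ax": 0,"ay": 0,"az": 0,"grip": 0.11}])

```text
time: 15.25
position: [0.5516, 0.0871, 0.0585]
tcp_rot: [[-0.258, 0.966, -0.002], [0.966, 0.258, -0.001], [-0.0, -0.002, -1.0]]
contact_force: [0.2, -0.2, 0.5]
finger_gap: 0.0487
grasp_force: 0.0
```

Request:
apply_moves(steps=[{"tx": 0,"ty": 0,"tz": 1.2,"ax": 0,"ay": 0,"az": 0,"grip": 0.11},{"tx": 0,"ty": 0,"tz": 1.0,"ax": 0,"ay": 0,"az": 0,"grip": 0.11},{"tx": 0,"ty": 0,"tz": 0,"ax": 0,"ay": 0,"az": 0,"grip": 0.11},{"tx": 0,"ty": 0,"tz": 0,"ax": 0,"ay": 0,"az": 0,"grip": 0.11}])

```text
time: 15.75
position: [0.5525, 0.087, 0.0376]
tcp_rot: [[-0.258, 0.966, 0.0], [0.966, 0.258, -0.0], [-0.0, -0.0, -1.0]]
contact_force: [-0.2, -0.4, -0.5]
finger_gap: 0.0489
grasp_force: 0.0
```

Request:
apply_moves(steps=[{"tx": 0,"ty": 0,"tz": 0.2,"ax": 0,"ay": 0,"az": 0,"grip": -0.1},{"tx": 0,"ty": 0,"tz": 0,"ax": 0,"ay": 0,"az": 0,"grip": -0.5},{"tx": 0,"ty": 0,"tz": 0,"ax": 0,"ay": 0,"az": 0,"grip": -0.5},{"tx": 0,"ty": 0,"tz": 0,"ax": 0,"ay": 0,"az": 0,"grip": -0.5},{"tx": 0,"ty": 0,"tz": 0,"ax": 0,"ay": 0,"az": 0,"grip": -0.5}], newtons=30)

```text
time: 16.38
position: [0.552, 0.0871, 0.0356]
tcp_rot: [[-0.258, 0.966, -0.001], [0.966, 0.258, 0.0], [0.0, -0.001, -1.0]]
contact_force: [-4.1, -0.1, 2.8]
finger_gap: 0.0353
grasp_force: 30.0
```

Request:
apply_moves(steps=[{"tx": 0,"ty": 0,"tz": -0.5,"ax": 0,"ay": 0,"az": 0,"grip": -0.5},{"tx": 0,"ty": 0,"tz": -1.5,"ax": 0,"ay": 0,"az": 0,"grip": -0.5},{"tx": 0,"ty": 0,"tz": -3,"ax": 0,"ay": 0,"az": 0,"grip": -0.5},{"tx": 0,"ty": 0,"tz": -4,"ax": 0,"ay": 0,"az": 0,"grip": -0.5},{"tx": 0,"ty": 0,"tz": -4,"ax": 0,"ay": 0,"az": 0,"grip": -0.5},{"tx": 0,"ty": 0,"tz": -3,"ax": 0,"ay": 0,"az": 0,"grip": -0.5},{"tx": 0,"ty": 0,"tz": 0,"ax": 0,"ay": 0,"az": 0,"grip": -0.5},{"tx": 0,"ty": 0,"tz": 0,"ax": 0,"ay": 0,"az": 0,"grip": -0.5}])

```text
time: 17.38
position: [0.5517, 0.0873, 0.1948]
tcp_rot: [[-0.258, 0.966, -0.001], [0.966, 0.258, 0.0], [0.0, -0.001, -1.0]]
contact_force: [-0.1, -0.4, -5.0]
finger_gap: 0.0354
grasp_force: 30.0
```

Run:
```python
from h import *
P=place(SC,(.04,0,0))[0]
go([.552,.087,.19],[P[0],P[1],.19],[P[0],P[1],.11])
```

```text
t 17.38 p [0.5517 0.0873 0.1948] yaw_y 15.0 zax [-0.001  0.    -1.   ] F [-0.1 -0.4 -5. ] gap 0.0354 g 30.0
[0.552 0.087 0.19 ] -> [-0.04  0.03  0.48] rows 0.1
[ 0.589 -0.342  0.19 ] -> [-4.245e+01 -7.490e+00 -1.000e-02] rows 6.9
[ 0.589 -0.342  0.11 ] -> [-0.    0.01  8.  ] rows 1.3
```

Request:
apply_moves(steps=[{"tx": -2.3,"ty": -0.4,"tz": 0,"ax": 0,"ay": 0,"az": 0,"grip": -0.5},{"tx": -4.7,"ty": -0.83,"tz": 0,"ax": 0,"ay": 0,"az": 0,"grip": -0.5},{"tx": -4.7,"ty": -0.83,"tz": 0,"ax": 0,"ay": 0,"az": 0,"grip": -0.5},{"tx": -4.7,"ty": -0.83,"tz": 0,"ax": 0,"ay": 0,"az": 0,"grip": -0.5},{"tx": -4.7,"ty": -0.83,"tz": 0,"ax": 0,"ay": 0,"az": 0,"grip": -0.5},{"tx": -4.7,"ty": -0.83,"tz": 0,"ax": 0,"ay": 0,"az": 0,"grip": -0.5},{"tx": -4.7,"ty": -0.83,"tz": 0,"ax": 0,"ay": 0,"az": 0,"grip": -0.5},{"tx": -4.7,"ty": -0.83,"tz": 0,"ax": 0,"ay": 0,"az": 0,"grip": -0.5},{"tx": -4.7,"ty": -0.83,"tz": 0,"ax": 0,"ay": 0,"az": 0,"grip": -0.5},{"tx": -2.5,"ty": -0.45,"tz": 0,"ax": 0,"ay": 0,"az": 0,"grip": -0.5}])

```text
time: 18.62
position: [0.5877, -0.3448, 0.1931]
tcp_rot: [[-0.255, 0.967, -0.004], [0.967, 0.255, -0.0], [0.001, -0.004, -1.0]]
contact_force: [0.1, 0.9, -4.7]
finger_gap: 0.0356
grasp_force: 30.0
```

Request:
apply_moves(steps=[{"tx": 0,"ty": 0,"tz": 3,"ax": 0,"ay": 0,"az": 0,"grip": -0.5},{"tx": 0,"ty": 0,"tz": 3,"ax": 0,"ay": 0,"az": 0,"grip": -0.5},{"tx": 0,"ty": 0,"tz": 2,"ax": 0,"ay": 0,"az": 0,"grip": -0.5},{"tx": 0,"ty": 0,"tz": 0,"ax": 0,"ay": 0,"az": 0,"grip": -0.5},{"tx": 0,"ty": 0,"tz": 0,"ax": 0,"ay": 0,"az": 0,"grip": -0.5}])

```text
time: 19.25
position: [0.5898, -0.3422, 0.1163]
tcp_rot: [[-0.258, 0.966, 0.001], [0.966, 0.258, -0.001], [-0.001, 0.0, -1.0]]
contact_force: [0.5, -0.9, -4.3]
finger_gap: 0.0353
grasp_force: 30.0
```

Run:
```python
from h import *
P=place(SC,(.04,0,0))[0]
go([P[0],P[1],.102])
import cv2
s=ctrl.capture("scene")
cv2.imwrite("pics/p.png",cv2.resize(s[190:340,160:310],(600,600),interpolation=cv2.INTER_CUBIC)[:,:,::-1])
```

```text
t 19.25 p [ 0.5898 -0.3422  0.1163] yaw_y 15.0 zax [ 0.001 -0.001 -1.   ] F [ 0.5 -0.9 -4.3] gap 0.0353 g 30.0
[ 0.589 -0.342  0.102] -> [-0.   -0.06  1.43] rows 0.2
```

View pics/p.png

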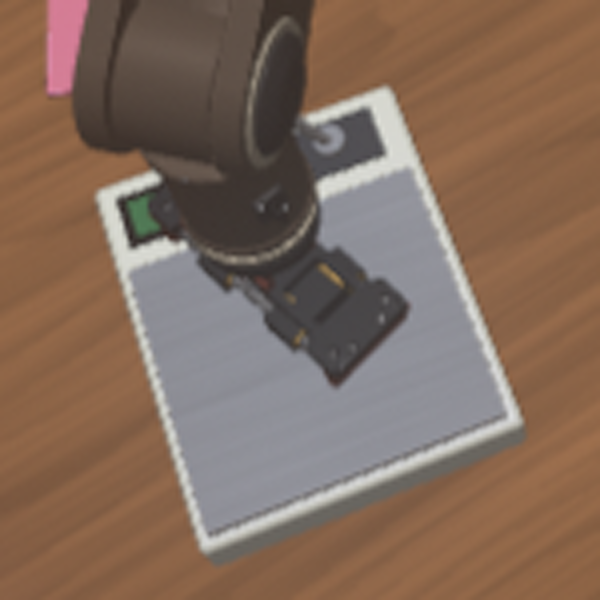

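Request:
apply_moves(steps=[{"tx": 0,"ty": 0,"tz": 0.5,"ax": 0,"ay": 0,"az": 0,"grip": -0.5},{"tx": 0,"ty": 0,"tz": 0.3,"ax": 0,"ay": 0,"az": 0,"grip": -0.5},{"tx": 0,"ty": 0,"tz": 0.2,"ax": 0,"ay": 0,"az": 0,"grip": -0.5},{"tx": 0,"ty": 0,"tz": 0,"ax": 0,"ay": 0,"az": 0,"grip": -0.5}])

```text
time: 19.8
position: [0.5894, -0.3417, 0.1055]
tcp_rot: [[-0.258, 0.966, -0.0], [0.966, 0.258, 0.0], [0.0, -0.0, -1.0]]
contact_force: [-0.8, -0.3, -5.9]
finger_gap: 0.0352
grasp_force: 30.0
```

Run:
```python
from h import *
c=[ray("scene",(160+u/4,190+v/4),.075) for u,v in((128,268),(410,165),(508,415),(207,535))]
print(np.round(c,3),np.mean(c,0));go(place(SC,(.04,0,.102))[0])
```

```text
[[ 0.465 -0.429  0.075]
 [ 0.511 -0.216  0.075]
 [ 0.717 -0.258  0.075]
 [ 0.672 -0.472  0.075]] [ 0.59102716 -0.34393364  0.075     ]
t 19.8 p [ 0.5894 -0.3417  0.1055] yaw_y 15.0 zax [-0.  0. -1.] F [-0.8 -0.3 -5.9] gap 0.0352 g 30.0
[ 0.589 -0.342  0.102] -> [-0.07 -0.03  0.35] rows 0.1
```

Centre confirmed. I'll lower until the pan takes the weight.

Request:
apply_moves(steps=[{"tx": 0,"ty": 0,"tz": 0.1,"ax": 0,"ay": 0,"az": 0,"grip": -0.5},{"tx": 0,"ty": 0,"tz": 0.1,"ax": 0,"ay": 0,"az": 0,"grip": -0.5},{"tx": 0,"ty": 0,"tz": 0,"ax": 0,"ay": 0,"az": 0,"grip": -0.5},{"tx": 0,"ty": 0,"tz": 0,"ax": 0,"ay": 0,"az": 0,"grip": -0.5}])

```text
time: 20.3
position: [0.5895, -0.3418, 0.1037]
tcp_rot: [[-0.258, 0.966, 0.0], [0.966, 0.258, 0.0], [0.0, 0.0, -1.0]]
contact_force: [-0.2, 0.3, -5.6]
finger_gap: 0.0355
grasp_force: 30.0
```

Request:
apply_moves(steps=[{"tx": 0,"ty": 0,"tz": 0.1,"ax": 0,"ay": 0,"az": 0,"grip": -0.5},{"tx": 0,"ty": 0,"tz": 0,"ax": 0,"ay": 0,"az": 0,"grip": -0.5},{"tx": 0,"ty": 0,"tz": 0,"ax": 0,"ay": 0,"az": 0,"grip": -0.5}])

```text
time: 20.68
position: [0.5895, -0.3419, 0.1027]
tcp_rot: [[-0.258, 0.966, 0.0], [0.966, 0.258, -0.0], [-0.0, 0.0, -1.0]]
contact_force: [-0.1, -0.1, -3.4]
finger_gap: 0.0355
grasp_force: 30.0
```

Request:
apply_moves(steps=[{"tx": 0,"ty": 0,"tz": 0.05,"ax": 0,"ay": 0,"az": 0,"grip": -0.5},{"tx": 0,"ty": 0,"tz": 0,"ax": 0,"ay": 0,"az": 0,"grip": -0.5}])

```text
time: 20.92
position: [0.5896, -0.342, 0.1027]
tcp_rot: [[-0.258, 0.966, 0.001], [0.966, 0.258, -0.0], [-0.0, 0.001, -1.0]]
contact_force: [-1.3, 1.4, 2.5]
finger_gap: 0.0355
grasp_force: 30.0
```

Request:
apply_moves(steps=[{"tx": 0,"ty": 0,"tz": 0,"ax": 0,"ay": 0,"az": 0,"grip": 0},{"tx": 0,"ty": 0,"tz": 0,"ax": 0,"ay": 0,"az": 0,"grip": 0.5},{"tx": 0,"ty": 0,"tz": 0,"ax": 0,"ay": 0,"az": 0,"grip": 0.5},{"tx": 0,"ty": 0,"tz": 0,"ax": 0,"ay": 0,"az": 0,"grip": 0.5},{"tx": 0,"ty": 0,"tz": 0,"ax": 0,"ay": 0,"az": 0,"grip": 0.5},{"tx": 0,"ty": 0,"tz": -2,"ax": 0,"ay": 0,"az": 0,"grip": 0.5},{"tx": 0,"ty": 0,"tz": -5,"ax": 0,"ay": 0,"az": 0,"grip": 0.5},{"tx": 0,"ty": 0,"tz": -5,"ax": 0,"ay": 0,"az": 0,"grip": 0.5}])

```text
time: 21.92
position: [0.5893, -0.3421, 0.2248]
tcp_rot: [[-0.258, 0.966, 0.0], [0.966, 0.258, -0.001], [-0.001, 0.0, -1.0]]
contact_force: [1.3, 0.1, 0.5]
finger_gap: 0.0658
grasp_force: 0.0
```

Request:
apply_moves(steps=[{"tx": 5,"ty": 0,"tz": -2,"ax": 0,"ay": 0,"az": 0,"grip": 0.5},{"tx": 6,"ty": 0,"tz": 0,"ax": 0,"ay": 0,"az": 0,"grip": 0.5},{"tx": 6,"ty": 0,"tz": 0,"ax": 0,"ay": 0,"az": 0,"grip": 0.5},{"tx": 6,"ty": 0,"tz": 0,"ax": 0,"ay": 0,"az": 0,"grip": 0.5},{"tx": 0,"ty": 0,"tz": 0,"ax": 0,"ay": 0,"az": 0,"grip": 0.5},{"tx": 0,"ty": 0,"tz": 0,"ax": 0,"ay": 0,"az": 0,"grip": 0.5}])

```text
time: 22.68
position: [0.5305, -0.1203, 0.2434]
tcp_rot: [[-0.258, 0.966, 0.002], [0.966, 0.258, -0.0], [-0.001, 0.002, -1.0]]
contact_force: [0.7, -0.8, 0.2]
finger_gap: 0.0657
grasp_force: 0.0
```

Run:
```python
from h import *
import cv2
st();s=ctrl.capture("scene")
cv2.imwrite("pics/end.png",cv2.resize(s[60:340,150:510],(771,600),interpolation=cv2.INTER_CUBIC)[:,:,::-1])
```

```text
t 22.68 p [ 0.5305 -0.1203  0.2434] yaw_y 15.0 zax [ 0.002 -0.    -1.   ] F [ 0.7 -0.8  0.2] gap 0.0657 g 0.0
```

View pics/end.png

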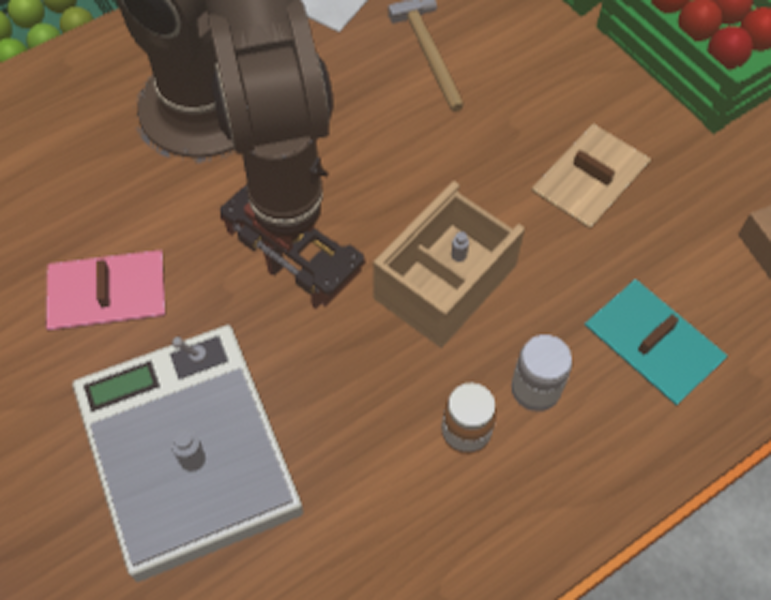

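In the final picture the big weight stands mid-pan (188,452), the toggle leans to the on side (180,343), and the lid lies flat with its handle up (593,170). The small weight still stands in the box (460,245), and the jar and tin have not moved.

```bash
python3 -c "
from bench import ctrl
print(ctrl.sign_off())"
```

```text
the job is handed in; nothing more can be done
None
```

The job is handed in at about 23 s on the robot's clock: the scale is on, the lid lies flat on the bench with its handle up, the 0.5 kg weight stands upright mid-pan, and the small weight, jar and tin were left undisturbed.

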